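Put the right lids on the staining dishes

ROBOT

A 6-joint arm with a two-finger parallel gripper is mounted at the origin on the work surface. World frame = base frame: x ahead of the robot, y to its left, z up, the work surface at z = 0. Lengths are in m, angles in degrees, forces in N, time in s.
With the tool pointing down it reaches from about 0.25 to 0.725 m from the base axis. Payload 9.7 kg.
Tool frame: the origin (TCP) lies at the very end of the fingers, on their centre line; the grasp point (between the pads) lies 19 mm behind it (bot.grip_depth is the distance from the TCP to the grasp point, in m); z points along the fingers, y is the direction in which the jaws open and shut (so a half turn about z gives the same grasp; the last joint's range is limited). The gripper opens to 85 mm and grips with 20 to 120 N. Pads are 22 mm wide; open, the fingers measure 114 mm over their backs; the gripper's body (76 mm by 85 mm) begins 54 mm behind the grasp point. The pads swing forward as they close: fully open they stand 13 mm farther back than shut.
Start: joints at [75.745, 4.979, 10.078, 95.1, 0, 90], TCP at [0.135, 0.533, 0.231] pointing down, gripper open.
Joint ranges: [-179.16, 179.16], [-48.56, 103.87], [-65.8, 70.77], [-126.05, 130.52], [-82.76, 87.17], [-180, 180]. Speed limits (degrees/s): [127.2, 127.2, 147.25, 180, 180, 180].

INTERFACE

Orientations are given as [roll, pitch, yaw] about the fixed x, y, z axes, in that order (R = Rz(yaw) Ry(pitch) Rx(roll)).
In Python, from workcell import telemetry, optics, order, bot gives the robot as it stands. The module is installed in compiled form; this text tells all that it offers.
- The arm moves only by the shell command python3 -m inch 'ROWS' [FORCE]. ROWS is JSON, a list of rows, each a list of 7 numbers: the shift along the tool's x, y, z in m, then the turn, a rotation vector about the tool's x, y, z in rad, then the closure, from 0 (fully open) to 1 (shut). In form: [[tx, ty, tz, rx, ry, rz, grip], ...]. A call has 1 to 12 rows; each row is the pose to reach, as a shift and turn from the pose commanded when the call began, along the tool's axes at that moment; what a row does not reach only later rows make up. A row lasts 1/12 s, in which the tool goes at most 41.7 mm and 7.16 degrees, less where a joint would pass 70% of its speed; a pose out of reach is approached as far as the arm can. A call with a gripper value outside its range is refused whole. The fingers move at their own pace and stop on an object; FORCE is the grip in N (left out, the last holds). Time passes only in rows, so rows that repeat a pose let the fingers close. It gives the time, the measured TCP pose, the force and the opening at its end, in the units of the state.
- telemetry.get_obs(): the state, without advancing time (a new reading comes with each control period).
- optics.camera(name): name is "scene" or "side" or "wrist"; returns (picture, depth): 400x640x3 uint8, red, green, blue; 400x640 float32, m along the optical axis (not along the pixel's ray), 0 where there is no reading.
- optics.camera_info(name): a dict with "camera_matrix" (3x3 intrinsics, pixels), "k1" (the pictures are not rectified: a ray, as slopes to the right and down, at radius r is drawn at 1 + k1 r^2 times it, then the intrinsics apply), "xyz" and "attitude" of the camera in the world; the wrist camera has in their place "mount" (4x4, takes a point from camera to tool coordinates, whose origin is the TCP and whose axes are the flange's). Camera axes: x right, y down, z forward; pixel columns grow to the right and rows downward; lengths in m; the calibration is good to about 2 mm. A picture is of the moment at which its call begins: read the wrist's pose just before it. camera_info takes no time and is no camera call.
- order.job_done(): hands the job in, once; it reports no verdict.
The state is a dict: "time": time; "q": joint angles; "qd": joint speeds; "joint_efforts": joint torques, N m; "ee_pos": TCP position; "tcp_rot": TCP orientation; "wrist_force": force on the tool from outside, world axes, zero at the start; "torque": the same for the moment, N m; "opening": finger opening in m.
Only numpy, scipy, OpenCV 4.12 (cv2) and the standard library are available. Lean on these libraries where they do the work, as an engineer would, in place of code of your own. Each camera call takes 0.05 s, during which the arm holds its last target. There are 200 camera calls.

TASK

The large lid has been left lying on the small staining dish, and the small lid is on the bench. Cover each dish with the lid that fits it, so that both lids sit level and fully seated in the rims; set the lids down rather than dropping them, do not shove the dishes away from where they stand, and leave the mixer, tube rack, bottle and jar undisturbed.

Things in the scene. Friction and masses are not known exactly. Their poses are not given: they have to be found in the camera images.
- dish_l: large staining dish, white ceramic open rectangular box, outside 128 x 94 x 70 mm (x, y, z), walls 5 mm, mouth 118 x 84 mm. Empty at the start. Loose, about 0.75 kg. Origin at the centre of its underside, z up.
- dish_s: small staining dish, white ceramic open rectangular box, outside 92 x 70 x 60 mm (x, y, z), walls 5 mm, mouth 82 x 60 mm. At the start the large lid lies askew on it. Loose, about 0.5 kg. Origin at the centre of its underside, z up.
- lid_l: large lid, 220 g: white plate 134 x 100 mm (x, y), 4 mm thick, with a central black knob 24 x 24 mm, 28 mm tall, square to it. Below, a solid plug 8 mm deep drops into the large dish's mouth: 113 x 79 mm, lower 4 mm stepped in to 107 x 73 mm. Origin: centre of the plug's underside, z up; plate z = 8 to 12 mm, knob z = 12 to 40 mm. Starts resting by its plug on the small dish's rim.
- lid_s: small lid, 130 g: white plate 98 x 76 mm (x, y), 4 mm thick, with a central black knob 24 x 24 mm, 28 mm tall, square to it. Below, a solid plug 8 mm deep drops into the small dish's mouth: 77 x 55 mm, lower 4 mm stepped in to 71 x 49 mm. Origin: centre of the plug's underside, z up; plate z = 8 to 12 mm, knob z = 12 to 40 mm. Starts on the bench, knob up.
- mixer: bystander: blue vortex mixer, body 105 x 95 mm (x, y), 94 mm tall, with a rubber cup (50 mm across) up to 147 mm above the bench; fixed. Origin at the centre of its underside.
- tube_rack: bystander: white rack 60 x 60 mm with capped tubes, 122 mm tall; loose; stands close beside the small lid. Origin at the centre of its underside.
- bottle: bystander: amber reagent bottle, 66 mm across, 195 mm tall; loose; stands close beside the large dish. Origin at the centre of its underside.
- jar: bystander: white jar with a screw cap, 60 mm across, 72 mm tall; loose; stands close beside the small lid. Origin at the centre of its underside.

How it is judged:
By the outcome, as a careful person would: the job done as asked, in the order asked, and still so for the second after the job is handed in, with the robot touching nothing.
It also fails if it takes over 67 s, if anything falls off the work surface, if the arm or the gripper's body presses on something with over 40 N, if the wrist force passes 120 N, or if a joint passes its speed limit or range.

## Working session

There is one attempt and no reset: what is moved stays moved. The work goes in short steps, Python scripts to look and compute and a shell command to move; the robot and the scene stay as the last step left them, time stands still between calls to the robot, and variables do not carry over. Pictures are saved under pics/ and viewed, about 8 in all and at most 12, crops included, and the job is handed in when it is done.

```bash
mkdir -p pics
cat > h.py <<'E'
import numpy as np, cv2
from scipy.spatial.transform import Rotation as R
from workcell import telemetry, optics, order, bot
def pose():
    o=telemetry.get_obs(); return o, np.array(o["ee_pos"]), R.from_euler('xyz',o["tcp_rot"],degrees=True).as_matrix()
def cloud(name):
    o,p,Rt=pose(); img,d=optics.camera(name); c=optics.camera_info(name)
    K=np.array(c["camera_matrix"]); k1=c["k1"]
    v,u=np.mgrid[0:400,0:640]
    xd=(u-K[0,2])/K[0,0]; yd=(v-K[1,2])/K[1,1]; x,y=xd.copy(),yd.copy()
    for _ in range(15):
        s=1+k1*(x*x+y*y); x,y=xd/s,yd/s
    P=np.stack([x*d,y*d,d],-1)
    if "mount" in c:
        M=np.array(c["mount"]); P=P@M[:3,:3].T+M[:3,3]; P=P@Rt.T+p
    else:
        P=P@R.from_euler('xyz',c["attitude"],degrees=True).as_matrix().T+np.array(c["xyz"])
    P[d==0]=np.nan
    return img,P
def save(n,img): cv2.imwrite(f"pics/{n}.png",img[...,::-1])
E
python3 - <<'E'
from h import *
print(pose()[0])
a=[]
for n in ("scene","side","wrist"):
    img,P=cloud(n); save(n+"0",img); np.savez(n+"0",img=img,P=P); a.append(img)
    print(n,optics.camera_info(n))
cv2.imwrite("pics/all0.png",np.vstack([np.hstack([cv2.resize(a[0],(400,250)),cv2.resize(a[1],(400,250))]),np.hstack([cv2.resize(a[2],(400,250)),np.zeros((250,400,3),np.uint8)])])[...,::-1])
E
```

```text
{'time': 0.0, 'q': array([7.57427440e+01, 5.01069002e+00, 1.00351984e+01, 9.51002579e+01,
       1.09311037e-03, 9.00003630e+01]), 'qd': array([-0.06936651,  0.10030069,  0.02153353, -0.04590041,  0.02066915,
        0.07093474]), 'joint_efforts': array([-1.21887431e-03, -5.20388997e+01,  4.64805722e+01,  1.61696831e-02,
       -1.09605342e-04, -8.22965973e-06]), 'ee_pos': array([0.13538975, 0.53283765, 0.23059368]), 'tcp_rot': array([-1.79924250e+02, -1.09262954e-03,  1.65742380e+02]), 'wrist_force': array([-0.44337286, -0.35176414, -0.60431382]), 'torque': array([-0.00156672, -0.01811565,  0.01193718]), 'opening': 0.08514588149987931}
scene {'camera_matrix': array([[461.40615015,   0.        , 321.5687084 ],
       [  0.        , 461.40615015, 194.25919406],
       [  0.        ,   0.        ,   1.        ]]), 'k1': -0.07948998346617252, 'xyz': array([ 1.37846756, -0.57469033,  0.85141634]), 'attitude': array([-128.73808121,   -0.24775581,   53.61358485])}
side {'camera_matrix': array([[372.69626975,   0.        , 327.00289684],
       [  0.        , 372.69626975, 202.23013002],
       [  0.        ,   0.        ,   1.        ]]), 'k1': 0.02468036470945319, 'xyz': array([ 0.09261379, -0.47296942,  0.85443554]), 'attitude': array([-138.76613709,    0.40067004,  -43.13675443])}
wrist {'camera_matrix': array([[283.63313431,   0.        , 317.11846965],
       [  0.        , 283.63313431, 196.96694306],
       [  0.        ,   0.        ,   1.        ]]), 'k1': -0.01504133023657236, 'mount': array([[ 6.28507835e-04, -9.51967711e-01, -3.06197782e-01,
         7.81274722e-02],
       [ 9.99999759e-01,  6.88987847e-04, -8.94405582e-05,
         5.08682462e-05],
       [ 2.96111074e-04, -3.06197652e-01,  9.51967915e-01,
        -1.42927481e-01],
       [ 0.00000000e+00,  0.00000000e+00,  0.00000000e+00,
         1.00000000e+00]])}
```

View pics/all0.png

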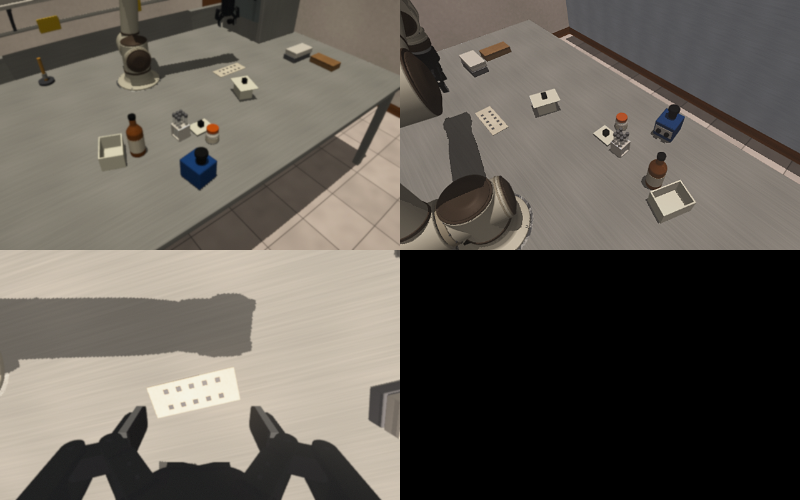

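View pics/scene0.png

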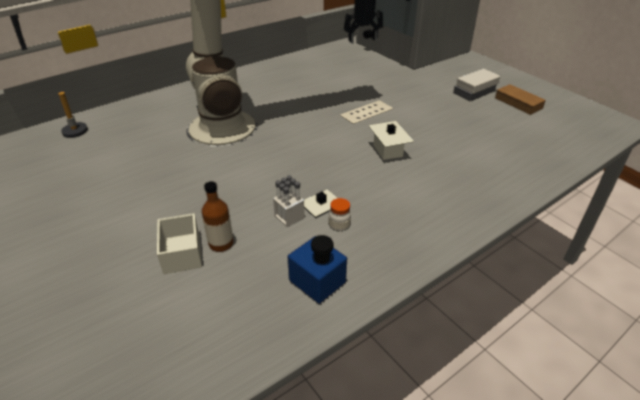

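The scene picture shows the large dish at (178,243), bottle at (217,222), rack at (289,205), small lid at (321,203), jar at (340,215), mixer at (318,265), and the large lid on the small dish at (390,138). Next I compute their positions.

Run:
```python
from h import *
S=np.load("scene0.npz");D=np.load("side0.npz")
def rect(z,nm):
    for n,X in (("scene",S),("side",D)):
        P=X["P"]; r=z(P)
        if r.sum()<8: print(nm,n,r.sum());continue
        p=P[r]; (c,s,a)=cv2.minAreaRect((p[:,:2]*1000).astype(np.float32))
        print(nm,n,r.sum(),np.round(c,1),np.round(s,1),round(a,1),"medz",round(float(np.median(p[:,2]))*1000,1))
sP=S["P"]
for nm,(u,v) in dict(dl=(178,243),bot=(217,222),rack=(289,205),lids=(321,203),jar=(340,206),mix=(321,244),lidl=(390,136),bench=(250,160)).items(): print(nm,np.round(sP[v,u],3))
for nm,(u,v) in dict(dl=(178,243),lids=(321,203),lidl=(390,136)).items():
    c=np.nanmedian(sP[v-2:v+3,u-2:u+3].reshape(-1,3),0)
    near=lambda P,r: np.hypot(P[...,0]-c[0],P[...,1]-c[1])<r
    for lo,hi in {"dl":[(.066,.074)],"lids":[(.007,.016),(.03,.045)],"lidl":[(.064,.076),(.09,.106)]}[nm]:
        rect(lambda P: near(P,.1 if nm!='lids' else .055)&(P[...,2]>lo)&(P[...,2]<hi),nm+str(lo))
# top view
H=np.zeros((560,760),np.float32)
for X in(S,D):
    P=X["P"].reshape(-1,3);P=P[np.isfinite(P).all(1)]
    i=((.75-P[:,0])*1000/1.25).astype(int); j=((.45-P[:,1])*1000/1.25).astype(int)
    m=(i>=0)&(i<560)&(j>=0)&(j<760)&(P[:,2]<.22)
    np.maximum.at(H,(i[m],j[m]),P[m,2])
H=cv2.dilate(H,np.ones((3,3)))
cv2.imwrite("pics/top.png",cv2.applyColorMap((np.clip(H/.2,0,1)*255).astype(np.uint8),cv2.COLORMAP_JET))
```

```text
dl [ 0.474 -0.369  0.005]
bot [ 0.568 -0.287  0.104]
rack [ 0.575 -0.086  0.063]
lids [0.574 0.02  0.017]
jar [0.663 0.017 0.069]
mix [ 0.809 -0.153  0.145]
lidl [0.483 0.365 0.068]
bench [ 0.245 -0.025 -0.   ]
dl0.066 scene 304 [ 512.1 -358.4] [126.5 130.5] 69.3 medz 68.8
dl0.066 side 556 [ 514.8 -352.9] [137.  128.3] 68.1 medz 70.2
lids0.007 scene 360 [566.1  26.7] [97.7 78.9] 89.1 medz 10.7
lids0.007 side 443 [566.7  30.2] [104.   82.5] 27.3 medz 11.4
lids0.03 scene 68 [565.   28.3] [25.6 25.2] 2.0 medz 37.1
lids0.03 side 80 [590.5  26.5] [25.5 78.4] 89.6 medz 38.2
lidl0.064 scene 601 [471.7 377.4] [103.8 141.4] 72.5 medz 70.5
lidl0.064 side 842 [469.2 378.8] [103.2 132.4] 71.6 medz 70.7
lidl0.09 scene 46 [472.8 377.2] [25.9 28.5] 68.4 medz 97.6
lidl0.09 side 53 [468.8 377.7] [26.5 22.9] 72.8 medz 98.2
```

View pics/top.png

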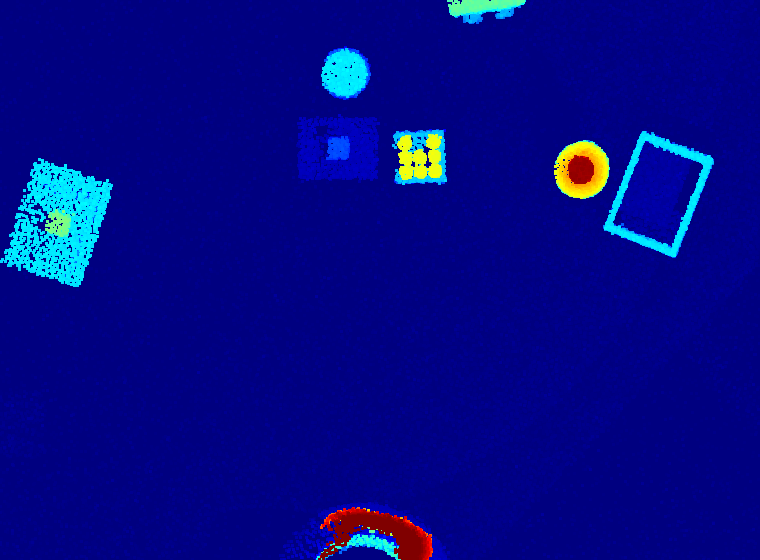

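```bash
cat >> h.py <<'E'
def delta(xyz,yaw,tilt0=True):
    o,p,Rt=pose(); G=R.from_euler('xyz',[180,0,yaw],degrees=True).as_matrix()
    t=Rt.T@(np.array(xyz)-p); r=R.from_matrix(Rt.T@G).as_rotvec()
    print("t",round(o["time"],2),"at",np.round(p,4),np.round(o["tcp_rot"],2),"F",np.round(o["wrist_force"],1),"op",round(o["opening"],4),"J",np.round(o["q"],0))
    print("delta",np.round(t,4),"rot",np.round(r,4))
def near(P,c,r,lo,hi):
    m=(np.hypot(P[...,0]-c[0],P[...,1]-c[1])<r)&(P[...,2]>lo)&(P[...,2]<hi); p=P[m]
    c2,s,a=cv2.minAreaRect((p[:,:2]*1000).astype(np.float32))
    print(m.sum(),"centre",np.round(c2,1),"size",np.round(s,1),"ang",round(a,2),"medz",np.round(np.median(p[:,2])*1000,1)); return p
E
python3 -c "
from h import *
delta([.470,.378,.20],161.6)"
```

```text
t 0.15 at [0.1354 0.5329 0.2308] [-179.94    0.    165.75] F [0.3 0.7 0.2] op 0.0856 J [76.  5. 10. 95. -0. 90.]
delta [-0.3624 -0.0677  0.0309] rot [-0.001   0.0001  0.0723]
```

```bash
python3 -m inch '[[-0.03,-0.005,0,0,0,0.01,0.2],[-0.065,-0.012,0.005,0,0,0.02,0.2],[-0.105,-0.02,0.01,0,0,0.03,0.2],[-0.145,-0.027,0.013,0,0,0.04,0.2],[-0.185,-0.035,0.016,0,0,0.05,0.2],[-0.225,-0.042,0.02,0,0,0.06,0.2],[-0.265,-0.05,0.023,0,0,0.07,0.2],[-0.305,-0.057,0.027,0,0,0.072,0.2],[-0.335,-0.063,0.03,0,0,0.072,0.2],[-0.355,-0.067,0.031,0,0,0.072,0.2],[-0.362,-0.068,0.031,0,0,0.072,0.2],[-0.362,-0.068,0.031,0,0,0.072,0.2]]'
python3 - <<'E'
from h import *
delta([.470,.378,.075],161.6)
img,P=cloud("wrist"); save("w1",img)
near(P,[.470,.378],.1,.064,.078)
near(P,[.470,.378],.03,.09,.106)
near(P,[.470,.378],.1,.05,.062)
E
```

```text
time: 1.15
ee_pos: [0.4706, 0.3771, 0.1995]
tcp_rot: [-179.9, -0.0, 161.5]
wrist_force: [0.5, 0.6, -0.4]
opening: 0.0682
t 1.15 at [0.4706 0.3771 0.1995] [-1.7994e+02 -3.0000e-02  1.6149e+02] F [ 0.5  0.6 -0.4] op 0.0682 J [39. 12. 14. 92. -0. 57.]
delta [0.0008 0.0008 0.1245] rot [-0.001  -0.0006 -0.002 ]
12235 centre [471.6 380. ] size [100.4 133.7] ang 71.71 medz 72.1
710 centre [470.6 380.3] size [22.9 23.5] ang 71.34 medz 99.9
0 centre [0. 0.] size [0. 0.] ang 0.0 medz nan
  return _methods._mean(a, axis=axis, dtype=dtype,
  ret = ret.dtype.type(ret / rcount)
```

View pics/w1.png

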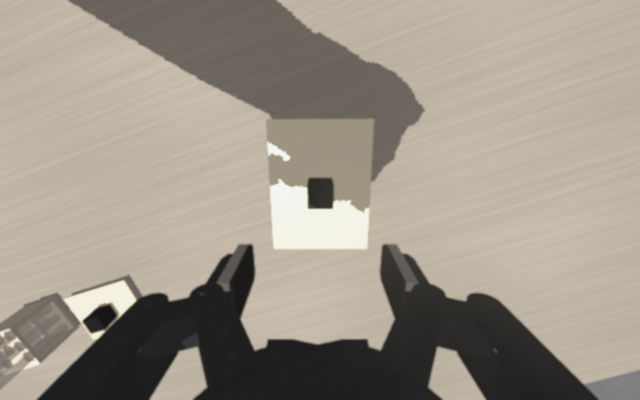

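The wrist view shows the lid centred at (320,185), with the knob at (320,193) square to the jaws. The sizes match the data, so I descend and grip.

```bash
python3 -m inch '[[0.0005,0.003,0.03,0,0,0,0.3],[0.0005,0.003,0.065,0,0,0,0.3],[0.0005,0.003,0.095,0,0,0,0.3],[0.0005,0.003,0.113,0,0,0,0.3],[0.0005,0.003,0.122,0,0,0,0.3],[0.0005,0.003,0.125,0,0,0,0.3],[0.0005,0.003,0.125,0,0,0,0.3],[0.0005,0.003,0.125,0,0,0,1],[0.0005,0.003,0.125,0,0,0,1],[0.0005,0.003,0.125,0,0,0,1],[0.0005,0.003,0.125,0,0,0,1],[0.0005,0.003,0.125,0,0,0,1]]' 50
python3 -m inch '[[0,0,0,0,0,0,1],[0,0,0,0,0,0,1],[0,0,0,0,0,0,1],[0,0,0,0,0,0,1],[0,0,-0.003,0,0,0,1],[0,0,-0.012,0,0,0,1],[0,0,-0.03,0,0,0,1],[0,0,-0.055,0,0,0,1],[0,0,-0.08,0,0,0,1],[0,0,-0.1,0,0,0,1],[0,0,-0.11,0,0,0,1],[0,0,-0.11,0,0,0,1]]'
python3 - <<'E'
from h import *
delta([.470,.378,.185],161.6)
img,P=cloud("wrist"); save("w2",img); np.savez("w2",img=img,P=P)
o,p,_=pose()
near(P,p,.1,p[2]-.012,p[2]+.006)
near(P,[.47,.38],.1,.055,.066)
E
```

```text
time: 2.2
ee_pos: [0.4706, 0.3815, 0.077]
tcp_rot: [179.9, 0.1, 161.6]
wrist_force: [-0.9, 0.1, 6.2]
opening: 0.023
time: 3.2
ee_pos: [0.4707, 0.3816, 0.1881]
tcp_rot: [179.8, 0.1, 161.6]
wrist_force: [0.8, 0.0, -3.7]
opening: 0.0233
t 3.2 at [0.4707 0.3816 0.1881] [1.7982e+02 1.2000e-01 1.6161e+02] F [ 0.8  0.  -3.7] op 0.0233 J [39. 12. 13. 91.  0. 57.]
delta [-0.0004 -0.0036  0.0031] rot [0.0032 0.0021 0.0002]
24916 centre [471.9 381.1] size [100.3 133.3] ang 71.65 medz 183.3
0 centre [0. 0.] size [0. 0.] ang 0.0 medz nan
  return _methods._mean(a, axis=axis, dtype=dtype,
  ret = ret.dtype.type(ret / rcount)
```

View pics/w2.png

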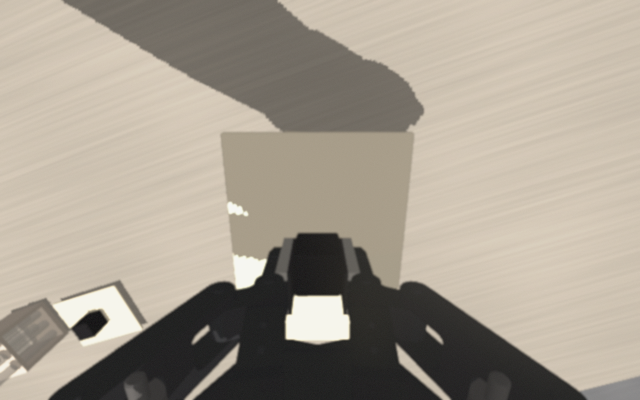

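```bash
python3 -m inch '[[-0.0016,-0.0047,-0.01,0,0,0,1],[-0.0047,-0.0142,-0.02,0,0,0,1],[-0.0095,-0.0285,-0.035,0,0,0,1],[-0.0158,-0.0475,-0.05,0,0,0,1],[-0.0237,-0.0712,-0.065,0,0,0,1],[-0.0332,-0.0996,-0.076,0,0,0,1],[-0.0442,-0.1329,-0.082,0,0,0,1],[-0.0553,-0.166,-0.082,0,0,0,1],[-0.067,-0.2012,-0.082,0,0,0,1],[-0.079,-0.237,-0.082,0,0,0,1],[-0.091,-0.273,-0.082,0,0,0,1],[-0.103,-0.309,-0.082,0,0,0,1]]' 
python3 -m inch '[[-0.012,-0.036,0,0,0,0,1],[-0.024,-0.072,0,0,0,0,1],[-0.036,-0.108,0,0,0,0,1],[-0.048,-0.144,0,0,0,0,1],[-0.06,-0.18,0,0,0,0,1],[-0.072,-0.216,0,0,0,0,1],[-0.084,-0.252,0,0,0,0,1],[-0.096,-0.288,0,0,0,0,1],[-0.108,-0.324,0,0,0,0,1],[-0.12,-0.36,0,0,0,0,1],[-0.132,-0.396,0,0,0,0,1],[-0.144,-0.432,0,0,0,0,1]]'
python3 -m inch '[[-0.0095,-0.0285,0,0,0,0,1],[-0.0165,-0.049,0,0,0,0,1],[-0.0215,-0.0645,0,0,0,0,1],[-0.025,-0.075,0,0,0,0,1],[-0.027,-0.081,0,0,0,0,1],[-0.0275,-0.083,0,0,0,0,1],[-0.0275,-0.083,0,0,0,0,1],[-0.0275,-0.083,0,0,0,0,1]]'
python3 - <<'E'
from h import *
delta([.509,-.3725,.27],160)
img,P=cloud("wrist"); save("w3",img); np.savez("w3",img=img,P=P)
o,p,_=pose()
near(P,p,.1,p[2]-.012,p[2]+.006)
near(P,[.509,-.3725],.1,.066,.074)
near(P,[.509,-.3725],.1,.002,.01)
for f in("scene0","side0"):
    Q=np.load(f+".npz")["P"]; near(Q,[.509,-.3725],.082,.064,.076)
E
```

```text
time: 4.25
ee_pos: [0.4692, 0.053, 0.2674]
tcp_rot: [-180.0, -0.0, 161.6]
wrist_force: [0.7, 0.2, -3.0]
opening: 0.0227
time: 5.25
ee_pos: [0.4693, -0.4021, 0.2674]
tcp_rot: [180.0, -0.0, 161.6]
wrist_force: [0.1, -0.3, -1.8]
opening: 0.0227
time: 5.92
ee_pos: [0.4705, -0.4869, 0.2675]
tcp_rot: [180.0, -0.0, 161.6]
wrist_force: [-0.5, 0.3, -3.9]
opening: 0.023
t 5.92 at [ 0.4705 -0.4869  0.2675] [ 1.7999e+02 -1.0000e-02  1.6163e+02] F [-0.5  0.3 -3.9] op 0.023 J [-46.  26.  39. 104.   0. -28.]
delta [-0.0005  0.1207 -0.0024] rot [ 0.0002 -0.0001  0.0285]
25009 centre [ 471.9 -487.6] size [100.5 133.9] ang 71.72 medz 262.8
1297 centre [ 514.8 -351.7] size [138.7 127.6] ang 68.6 medz 70.1
1976 centre [ 491.4 -343.3] size [187.9 124.9] ang 24.56 medz 5.3
402 centre [ 513.4 -357.8] size [129.5 132.4] ang 68.94 medz 68.4
647 centre [ 512.5 -358.8] size [123.7 128.9] ang 68.31 medz 70.0
```

View pics/w3.png

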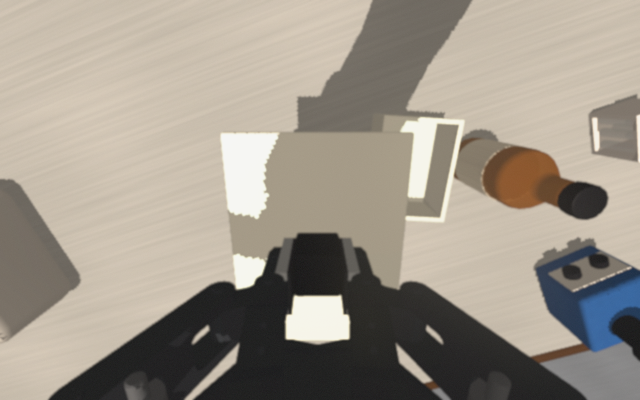

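The dish's far half is visible at (405–463, 115–220), and the bottle at (530,180) contaminated the fit. I redo it with the bottle masked out.

Run:
```python
from h import *
for f in("scene0","side0","w3"):
    Q=np.load(f+".npz")["P"].copy()
    Q[np.hypot(Q[...,0]-.5375,Q[...,1]+.275)<.042]=np.nan
    print(f); p=near(Q,[.509,-.3725],.085,.064,.076)
    b=near(np.load(f+".npz")["P"],[.5375,-.275],.045,.09,.12)
    # lid-frame axes at yaw -20: extents (2/98 percentiles and max)
    for yaw in(-18,-20,-22):
        a=np.radians(yaw); X=np.c_[p[:,:2]@[np.cos(a),np.sin(a)],p[:,:2]@[-np.sin(a),np.cos(a)]]*1000
        q=np.percentile(X,[1,99],0); print(yaw,np.round(q[1]-q[0],1),np.round(q.mean(0),1))
```

```text
scene0
383 centre [ 507.2 -373.8] size [ 94.2 133. ] ang 68.52 medz 68.4
267 centre [ 554.7 -282.7] size [64.1 33.4] ang 72.28 medz 104.8
-18 [132.   98.1] [ 598. -199.]
-20 [130.8  94.8] [ 604.7 -177.7]
-22 [130.4  94. ] [ 610.5 -156.4]
side0
611 centre [ 507.1 -372.4] size [ 94.4 128.9] ang 68.33 medz 70.0
224 centre [ 521.6 -283.1] size [33.2 65.4] ang 25.5 medz 105.4
-18 [130.8  97.7] [ 596.7 -197.7]
-20 [128.7  94.5] [ 603.5 -176.6]
-22 [127.7  93.7] [ 609.5 -155.4]
w3
1219 centre [ 506.9 -371.7] size [ 96.  127.6] ang 68.6 medz 70.0
1026 centre [ 526.5 -289.4] size [31.4 65.2] ang 55.65 medz 105.8
-18 [130.2  93. ] [ 596.5 -194.2]
-20 [127.6  93.3] [ 603.1 -175.2]
-22 [126.6  94.6] [ 608.7 -155.4]
```

```bash
python3 -m inch '[[0,0.005,0,0,0,0.005,1],[0.001,0.015,0,0,0,0.012,1],[0.001,0.03,0,0,0,0.02,1],[0.002,0.05,0,0,0,0.03,1],[0.002,0.07,0,0,0,0.04,1],[0.003,0.09,0,0,0,0.05,1],[0.003,0.105,0,0,0,0.0555,1],[0.003,0.115,0,0,0,0.0555,1],[0.003,0.12,0,0,0,0.0555,1],[0.003,0.1206,0.01,0,0,0.0555,1],[0.003,0.1206,0.025,0,0,0.0555,1],[0.003,0.1206,0.045,0,0,0.0555,1]]'
python3 -m inch '[[0,0,0.022,0,0,0,1],[0,0,0.044,0,0,0,1],[0,0,0.064,0,0,0,1],[0,0,0.082,0,0,0,1],[0,0,0.096,0,0,0,1],[0,0,0.107,0,0,0,1],[0,0,0.113,0,0,0,1],[0,0,0.116,0,0,0,1],[0,0,0.1165,0,0,0,1],[0,0,0.1165,0,0,0,1]]'
python3 - <<'E'
from h import *
delta([.5057,-.3715,.0787],158.45)
o,p,_=pose()
img,P=cloud("wrist"); 
near(P,p,.1,p[2]-.012,p[2]+.006)
near(P,[.507,-.372],.082,.064,.074)
a=[]
for n,(u,v) in (("side",(430,320)),("scene",(178,243))):
    i,_=cloud(n); a.append(cv2.resize(i[max(0,v-65):v+65,u-60:u+80] if n=="scene" else i[250:380,370:510],(400,371),interpolation=cv2.INTER_CUBIC))
save("c4",np.hstack([cv2.resize(img[:,120:600],(445,371))[:,:],*a])[:, :]); 
big=np.hstack(a); save("c4",big)
E
```

```text
time: 6.97
ee_pos: [0.5063, -0.3722, 0.2232]
tcp_rot: [-179.9, 0.2, 158.5]
wrist_force: [0.3, 0.1, -3.1]
opening: 0.023
time: 7.8
ee_pos: [0.5061, -0.3723, 0.1065]
tcp_rot: [-180.0, 0.0, 158.4]
wrist_force: [0.7, -0.2, -2.6]
opening: 0.0229
t 7.8 at [ 0.5061 -0.3723  0.1065] [-1.7998e+02  5.0000e-02  1.5844e+02] F [ 0.7 -0.2 -2.6] op 0.0229 J [-36.  15.   8.  83.  -0. -15.]
delta [0.0007 0.0006 0.0278] rot [-0.0003  0.0009 -0.0002]
26624 centre [ 515.4 -353.1] size [142.6 134.1] ang 68.49 medz 101.7
474 centre [ 472.6 -330. ] size [141.7  49.2] ang 36.73 medz 67.7
```

View pics/c4.png

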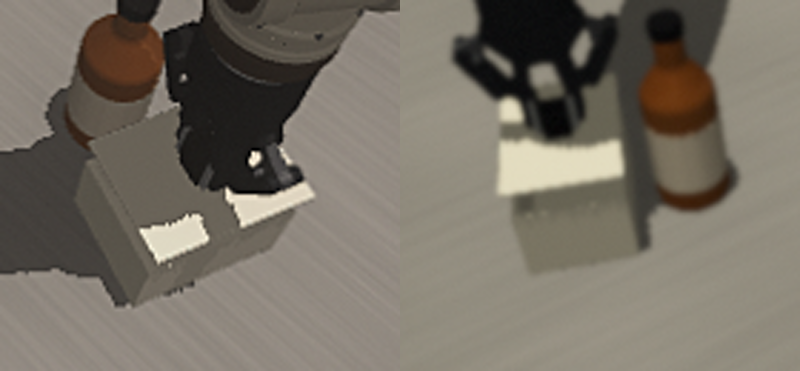

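Both crops show the lid squarely over the large dish and clear of the bottle. I lower it slowly.

```bash
python3 -m inch '[[0.0003,0.0003,0.002,0,0,0,1],[0.0006,0.0006,0.006,0,0,0,1],[0.0006,0.0006,0.01,0,0,0,1],[0.0006,0.0006,0.014,0,0,0,1],[0.0006,0.0006,0.017,0,0,0,1],[0.0006,0.0006,0.019,0,0,0,1],[0.0006,0.0006,0.021,0,0,0,1],[0.0006,0.0006,0.0225,0,0,0,1],[0.0006,0.0006,0.0225,0,0,0,1]]'
python3 -c "
from h import *
delta([.5057,-.3715,.0787],158.45)"
```

```text
time: 8.7
ee_pos: [0.5054, -0.3713, 0.0829]
tcp_rot: [180.0, -0.0, 158.4]
wrist_force: [-0.2, -0.1, -3.7]
opening: 0.0231
t 8.7 at [ 0.5054 -0.3713  0.0829] [ 1.8000e+02 -3.0000e-02  1.5844e+02] F [-0.2 -0.1 -3.7] op 0.0231 J [-36.  15.   5.  80.  -0. -15.]
delta [-0.0004 -0.0001  0.0042] rot [ 0.0001 -0.0005 -0.0002]
```

```bash
python3 -m inch '[[0,0,0.001,0,0,0,1],[0,0,0.002,0,0,0,1],[0,0,0.003,0,0,0,1],[0,0,0.0035,0,0,0,1],[0,0,0.004,0,0,0,1],[0,0,0.0045,0,0,0,1],[0,0,0.0045,0,0,0,1]]'
```

```text
time: 9.28
ee_pos: [0.5055, -0.3714, 0.0791]
tcp_rot: [-180.0, 0.0, 158.4]
wrist_force: [-0.7, -0.1, -1.0]
opening: 0.0228
```

```bash
python3 -m inch '[[0,0,0.0005,0,0,0,1],[0,0,0.001,0,0,0,1],[0,0,0.001,0,0,0,1]]'
python3 - <<'E'
from h import *
o,p,_=pose()
img,P=cloud("wrist"); Q=P[120:330,200:440].reshape(-1,3)
Q=Q[(abs(Q[:,2]-.074)<.006)]; A=np.c_[Q[:,:2]-p[:2],np.ones(len(Q))]
s=np.linalg.lstsq(A,Q[:,2],rcond=None)[0]; print(len(Q),"slope deg",np.degrees(s[:2]),"z",s[2])
E
```

```text
time: 9.53
ee_pos: [0.5056, -0.3714, 0.079]
tcp_rot: [-180.0, 0.1, 158.4]
wrist_force: [-3.7, 2.0, 6.6]
opening: 0.0234
24514 slope deg [-0.08484411 -0.07062366] z 0.07418264035181632
```

Fully seated: the plate top is at 74.2 mm and slopes less than 0.1°. I release partly, because the bottle is close, and go up.

```bash
python3 -m inch '[[0,0,-0.0005,0,0,0,0.68],[0,0,-0.0008,0,0,0,0.6],[0,0,-0.0008,0,0,0,0.5],[0,0,-0.0008,0,0,0,0.45],[0,0,-0.0008,0,0,0,0.45],[0,0,-0.004,0,0,0,0.45],[0,0,-0.012,0,0,0,0.45],[0,0,-0.03,0,0,0,0.45],[0,0,-0.055,0,0,0,0.45],[0,0,-0.085,0,0,0,0.45],[0,0,-0.12,0,0,0,0.45],[0,0,-0.15,0,0,0,0.45]]'
python3 - <<'E'
from h import *
img,P=cloud("wrist"); np.savez("w5",img=img,P=P)
Q=P.copy(); Q[np.hypot(Q[...,0]-.5375,Q[...,1]+.275)<.042]=np.nan
p=near(Q,[.507,-.372],.087,.068,.08); A=np.c_[p[:,:2]-[.507,-.372],np.ones(len(p))]
s=np.linalg.lstsq(A,p[:,2],rcond=None)[0]; print("slope",np.degrees(s[:2]),s[2])
near(Q,[.507,-.372],.03,.09,.11)
delta([.53,.028,.20],158.45)
E
```

```text
time: 10.58
ee_pos: [0.5053, -0.3712, 0.2308]
tcp_rot: [-180.0, 0.1, 158.4]
wrist_force: [0.3, -0.5, 0.7]
opening: 0.0469
10138 centre [ 507.4 -371.7] size [100.2 132.7] ang 68.51 medz 74.2
slope [-0.19791947  0.04744223] 0.07416984941866112
592 centre [ 505.8 -371. ] size [23.4 23.3] ang 68.84 medz 101.9
t 10.63 at [ 0.5063 -0.3718  0.2372] [-179.87    0.5   158.44] F [-2.2  1.6  4.2] op 0.0473 J [-36.  16.  23.  97.   0. -15.]
delta [0.1252 0.3807 0.0352] rot [-0.0023  0.0087 -0.0002]
```

Run:
```python
from h import *
for f in("scene","side"):
    img,P=cloud(f); print(f); np.savez(f+"6",img=img,P=P)
    near(P,[.47,.378],.09,.054,.066)
    near(P,[.566,.028],.055,.007,.016); near(P,[.566,.028],.025,.03,.045)
    near(P,[.547,-.08],.06,.05,.075)
```

```text
scene
142 centre [466.6 376.6] size [72.7 97.5] ang 69.46 medz 57.8
381 centre [564.7  27.8] size [100.   79.3] ang 89.45 medz 10.6
67 centre [565.4  27. ] size [24.8 29. ] ang 85.62 medz 37.8
297 centre [554.2 -74.6] size [64.3 62.8] ang 3.26 medz 63.0
side
0 centre [0. 0.] size [0. 0.] ang 0.0 medz nan
483 centre [565.1  28.4] size [99.4 78.9] ang 89.97 medz 11.4
70 centre [564.1  27. ] size [23.4 24.5] ang 88.85 medz 38.8
252 centre [553.3 -73.8] size [62.1 63.1] ang 3.8 medz 64.3
  return _methods._mean(a, axis=axis, dtype=dtype,
  ret = ret.dtype.type(ret / rcount)
```

```bash
python3 -m inch '[[0.001,0.004,0,0,0,0,0.45],[0.004,0.016,0,0,0,-0.02,0.45],[0.009,0.039,0,0,0,-0.05,0.45],[0.017,0.071,0,0,0,-0.09,0.45],[0.025,0.106,0,0,0,-0.13,0.45],[0.034,0.144,0,0,0,-0.17,0.45],[0.042,0.181,0.005,0,0,-0.21,0.45],[0.051,0.218,0.01,0,0,-0.25,0.45],[0.06,0.256,0.015,0,0,-0.29,0.45],[0.069,0.293,0.02,0,0,-0.32,0.45],[0.077,0.329,0.025,0,0,-0.35,0.45],[0.085,0.362,0.03,0,0,-0.368,0.45]]'
python3 -m inch '[[0.004,0.021,0.003,0,0,0,0.45],[0.005,0.029,0.006,0,0,0,0.45],[0.005,0.032,0.007,0,0,0,0.45],[0.005,0.032,0.007,0,0,0,0.45]]'
python3 - <<'E'
from h import *
img,P=cloud("wrist"); save("w7",img)
near(P,[.565,.028],.068,.007,.016); near(P,[.565,.028],.025,.03,.045)
delta([.565,.028,.0145],179.7)
E
```

```text
time: 11.73
ee_pos: [0.5584, -0.0004, 0.1964]
tcp_rot: [180.0, -0.1, 179.7]
wrist_force: [-0.1, -0.7, -0.3]
opening: 0.0471
time: 12.07
ee_pos: [0.5541, 0.0291, 0.19]
tcp_rot: [-180.0, -0.1, 179.6]
wrist_force: [-0.6, 0.4, -0.2]
opening: 0.0475
4706 centre [578.8  30.7] size [106.6  98.1] ang 0.03 medz 12.1
500 centre [563.3  30.4] size [23.  23.8] ang 90.0 medz 39.9
t 12.12 at [0.5544 0.0283 0.1904] [-1.7998e+02 -4.0000e-02  1.7954e+02] F [-0.  -0.3 -0.2] op 0.0471 J [ 3.  5.  6. 91. -0.  3.]
delta [-1.070e-02 -1.000e-04  1.759e-01] rot [-0.0003 -0.0007 -0.0027]
```

View pics/w7.png

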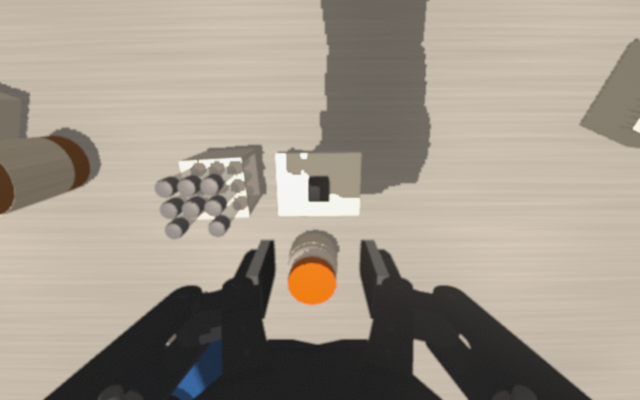

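The wrist view shows the small lid at (318,183), knob at (319,188), jar at (312,280) and rack at (210,195). The path down is clear.

```bash
python3 -m inch '[[-0.005,0.001,0.01,0,0,0,0.45],[-0.0096,0.002,0.03,0,0,0,0.45],[-0.0096,0.002,0.055,0,0,0,0.45],[-0.0096,0.002,0.085,0,0,0,0.45],[-0.0096,0.002,0.113,0,0,0,0.45],[-0.0096,0.002,0.138,0,0,0,0.45],[-0.0096,0.002,0.156,0,0,0,0.45],[-0.0096,0.002,0.167,0,0,0,0.45],[-0.0096,0.002,0.173,0,0,0,0.45],[-0.0096,0.002,0.1745,0,0,0,0.45],[-0.0096,0.002,0.1745,0,0,0,0.45]]'
python3 -m inch '[[0,0,0,0,0,0,1],[0,0,0,0,0,0,1],[0,0,0,0,0,0,1],[0,0,0,0,0,0,1],[0,0,0,0,0,0,1],[0,0,0,0,0,0,1]]' 50
```

```text
time: 13.03
ee_pos: [0.5648, 0.0302, 0.0167]
tcp_rot: [180.0, 0.0, 179.5]
wrist_force: [0.1, -0.5, 0.5]
opening: 0.0469
time: 13.53
ee_pos: [0.5653, 0.0306, 0.0178]
tcp_rot: [180.0, 0.1, 179.5]
wrist_force: [-1.6, -0.4, 6.5]
opening: 0.0232
```

```bash
python3 -m inch '[[0,0,-0.003,0,0,0,1],[0,0,-0.01,0,0,0,1],[0,0,-0.022,0,0,0,1],[0,0,-0.038,0,0,0,1],[0,0,-0.058,0,0,0,1],[0,0,-0.08,0,0,0,1],[0,0,-0.105,0,0,0,1],[0,0,-0.13,0,0,0,1],[0,0,-0.152,0,0,0,1],[0,0,-0.168,0,0,0,1],[0,0,-0.176,0,0,0,1],[0,0,-0.178,0,0,0,1]]'
python3 - <<'E'
from h import *
img,P=cloud("wrist"); o,p,_=pose()
q=near(P,p,.068,p[2]-.012,p[2]+.006)
delta([.4666,.3766,.20],249.5)
delta([.4666+.12*.94,.3766-.12*.35,.20],249.5)
delta([.4666,.3766,.20],159.5)
E
```

```text
time: 14.53
ee_pos: [0.5649, 0.0306, 0.1966]
tcp_rot: [180.0, 0.2, 179.5]
wrist_force: [0.9, -0.6, -1.5]
opening: 0.0228
12961 centre [563.8  30.6] size [98.1 76.6] ang 89.85 medz 191.0
t 14.58 at [0.5647 0.0306 0.1955] [1.8000e+02 9.0000e-02 1.7953e+02] F [ 0.3  0.2 -1. ] op 0.0232 J [ 3.  6.  8. 91. -0.  4.]
delta [ 0.1009  0.3452 -0.0047] rot [-9.0000e-04  1.4000e-03 -1.2213e+00]
t 14.58 at [0.5647 0.0306 0.1955] [1.8000e+02 9.0000e-02 1.7953e+02] F [ 0.3  0.2 -1. ] op 0.0232 J [ 3.  6.  8. 91. -0.  4.]
delta [-0.0122  0.3041 -0.0045] rot [-9.0000e-04  1.4000e-03 -1.2213e+00]
t 14.58 at [0.5647 0.0306 0.1955] [1.8000e+02 9.0000e-02 1.7953e+02] F [ 0.3  0.2 -1. ] op 0.0232 J [ 3.  6.  8. 91. -0.  4.]
delta [ 0.1009  0.3452 -0.0047] rot [3.000e-04 1.500e-03 3.495e-01]
```

```bash
python3 -m inch '[[-0.001,0.004,0,0,0,-0.04,1],[-0.003,0.014,0,0,0,-0.1,1],[-0.006,0.032,0,0,0,-0.19,1],[-0.011,0.056,0,0,0,-0.29,1],[-0.016,0.085,0,0,0,-0.4,1],[-0.022,0.116,0,0,0,-0.51,1],[-0.028,0.147,0,0,0,-0.62,1],[-0.034,0.178,0,0,0,-0.73,1],[-0.039,0.207,0,0,0,-0.84,1],[-0.044,0.235,0,0,0,-0.95,1],[-0.049,0.26,0,0,0,-1.05,1],[-0.052,0.277,0,0,0,-1.14,1]]'
python3 -m inch '[[-0.003,0.006,0,0,0,-0.05,1],[-0.005,0.007,0,0,0,-0.075,1],[-0.006,0.008,0,0,0,-0.081,1],[-0.006,0.008,0,0,0,-0.081,1]]'
python3 - <<'E'
from h import *
img,P=cloud("wrist"); o,p,_=pose(); save("w8",img)
near(P,p,.068,p[2]-.012,p[2]+.006)
near(P,[.467,.377],.075,.052,.068)
delta([.4666,.3766,.20],249.5)
E
```

```text
time: 15.58
ee_pos: [0.6182, 0.3093, 0.192]
tcp_rot: [179.9, -0.1, -114.8]
wrist_force: [1.1, -0.5, 0.1]
opening: 0.023
time: 15.92
ee_pos: [0.6138, 0.3156, 0.1936]
tcp_rot: [180.0, -0.1, -110.6]
wrist_force: [0.3, 0.3, -0.6]
opening: 0.0229
13022 centre [613.6 313.7] size [75.9 98.2] ang 69.78 medz 188.1
2255 centre [466.6 379.5] size [70.4 94.1] ang 68.89 medz 59.9
t 15.97 at [0.6139 0.3153 0.194 ] [ 1.7998e+02 -3.0000e-02 -1.1062e+02] F [-0.8  0.6 -1. ] op 0.0233 J [ 27.  25.  30.  95.  -0. -42.]
delta [-0.0055  0.1595 -0.006 ] rot [ 0.0003 -0.0005 -0.0021]
```

View pics/w8.png

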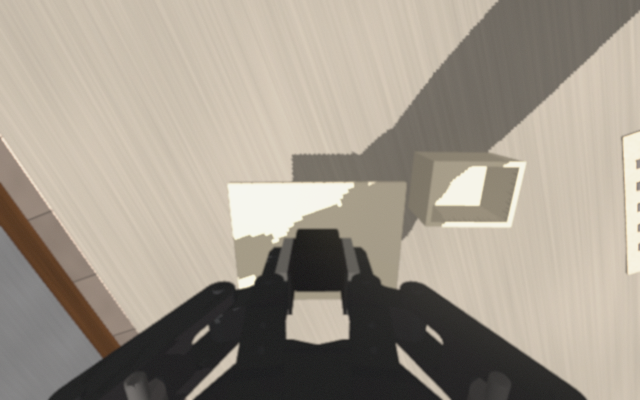

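The dish is fully in view around (470,190). I refine the fit with a tighter rim band.

Run:
```python
from h import *
img,P=cloud("wrist"); o,p,Rt=pose(); lo=p[2]
for a,b in((.057,.064),(.0585,.0615)): q=near(P,[.467,.377],.075,a,b)
for a in(158.5,159,159.5):
    t=np.radians(a); X=np.c_[q[:,:2]@[np.cos(t),np.sin(t)],q[:,:2]@[-np.sin(t),np.cos(t)]]*1000
    e=np.percentile(X,[.5,99.5],0); m=e.mean(0); c=m[0]*np.array([np.cos(t),np.sin(t)])+m[1]*np.array([-np.sin(t),np.cos(t)])
    print(a,np.round(e[1]-e[0],1),np.round(c,1))
l=near(P,p,.068,p[2]-.0085,p[2]-.002)
s=np.linalg.lstsq(np.c_[l[:,:2]-p[:2],np.ones(len(l))],l[:,2],rcond=None)[0]; print("lid slope",np.degrees(s[:2]))
print(p)
```

```text
1748 centre [466.7 379.3] size [70. 94.] ang 68.74 medz 60.3
1492 centre [466.7 379.3] size [70. 94.] ang 68.67 medz 60.3
158.5 [92.8 69.4] [466.7 379.2]
159 [92.9 69.5] [466.7 379.4]
159.5 [93.1 70. ] [466.7 379.4]
12686 centre [613.7 313.5] size [76. 98.] ang 69.77 medz 188.4
lid slope [-0.08587143 -0.05383892]
[0.61402787 0.31519394 0.19416708]
```

```bash
python3 -m inch '[[0,0.004,0,0,0,0.002,1],[-0.001,0.014,0,0,0,0.005,1],[-0.002,0.03,0,0,0,0.01,1],[-0.003,0.052,0,0,0,0.017,1],[-0.005,0.077,0,0,0,0.017,1],[-0.006,0.102,0,0,0,0.017,1],[-0.008,0.125,0,0,0,0.017,1],[-0.009,0.143,0,0,0,0.017,1],[-0.0096,0.155,0.005,0,0,0.017,1],[-0.0096,0.1595,0.015,0,0,0.017,1],[-0.0096,0.1605,0.03,0,0,0.017,1],[-0.0096,0.1605,0.046,0,0,0.017,1]]'
python3 -m inch '[[0,0,0.016,0,0,0,1],[0,0,0.03,0,0,0,1],[0,0,0.041,0,0,0,1],[0,0,0.049,0,0,0,1],[0,0,0.053,0,0,0,1],[0,0,0.053,0,0,0,1],[0,0,0.053,0,0,0,1]]'
python3 - <<'E'
from h import *
img,P=cloud("wrist"); o,p,_=pose()
near(P,p,.068,p[2]-.0085,p[2]-.002)
near(P,[.467,.379],.075,.056,.064)
delta([.46705,.3807,.0695],248.4)
i,_=cloud("scene"); j,_=cloud("side")
save("c9",np.hstack([cv2.resize(i[80:180,330:450],(400,333),interpolation=cv2.INTER_CUBIC),cv2.resize(j[120:220,180:300],(400,333),interpolation=cv2.INTER_CUBIC)]))
E
```

```text
time: 17.02
ee_pos: [0.4661, 0.3816, 0.1488]
tcp_rot: [-180.0, 0.1, -111.5]
wrist_force: [0.2, 0.0, -1.4]
opening: 0.0233
time: 17.6
ee_pos: [0.4671, 0.3813, 0.0958]
tcp_rot: [-180.0, 0.0, -111.5]
wrist_force: [0.3, 0.7, -1.0]
opening: 0.023
12683 centre [467.  379.7] size [76.2 98.2] ang 68.78 medz 90.3
1227 centre [454.6 348.8] size [ 5.4 91.9] ang 68.7 medz 60.1
t 17.65 at [0.4673 0.3814 0.0961] [-1.7997e+02  6.0000e-02 -1.1150e+02] F [ 0.3 -0.6 -0.8] op 0.0237 J [ 39.  12.   3.  81.   0. -29.]
delta [ 0.0008 -0.      0.0266] rot [-0.0005  0.001   0.0018]
```

View pics/c9.png

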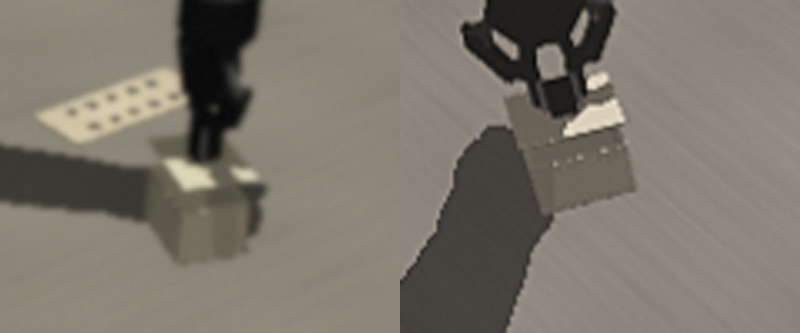

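Lid and dish centres agree to about 0.8 mm and angles to 0.1°. The crops show the lid squarely above the dish, so I lower it.

```bash
python3 -m inch '[[0.0003,0,0.002,0,0,0,1],[0.0006,0,0.006,0,0,0,1],[0.0006,0,0.01,0,0,0,1],[0.0006,0,0.014,0,0,0,1],[0.0006,0,0.0165,0,0,0,1],[0.0006,0,0.0185,0,0,0,1],[0.0006,0,0.0205,0,0,0,1],[0.0006,0,0.022,0,0,0,1],[0.0006,0,0.022,0,0,0,1],[0.0006,0,0.022,0,0,0,1]]'
python3 -m inch '[[0,0,0.001,0,0,0,1],[0,0,0.002,0,0,0,1],[0,0,0.003,0,0,0,1],[0,0,0.0035,0,0,0,1],[0,0,0.004,0,0,0,1],[0,0,0.004,0,0,0,1],[0,0,0.004,0,0,0,1]]'
```

```text
time: 18.58
ee_pos: [0.4668, 0.3806, 0.0733]
tcp_rot: [-180.0, 0.0, -111.5]
wrist_force: [0.4, 0.5, -0.7]
opening: 0.0228
time: 19.17
ee_pos: [0.4669, 0.3806, 0.0698]
tcp_rot: [-180.0, 0.0, -111.5]
wrist_force: [-1.7, -2.2, 4.0]
opening: 0.0229
```

```bash
python3 -m inch '[[0,0,0.0003,0,0,0,1],[0,0,0.0003,0,0,0,1]]'
python3 - <<'E'
from h import *
o,p,_=pose(); img,P=cloud("wrist")
l=near(P,p,.068,.056+.004,.070); l=l[l[:,2]>.061]
s=np.linalg.lstsq(np.c_[l[:,:2]-p[:2],np.ones(len(l))],l[:,2],rcond=None)[0]; print("slope",np.degrees(s[:2]),s[2],o["wrist_force"])
E
```

```text
time: 19.33
ee_pos: [0.4669, 0.3806, 0.0698]
tcp_rot: [-180.0, 0.0, -111.5]
wrist_force: [-2.7, -2.8, 8.0]
opening: 0.0232
12810 centre [466.8 379.2] size [76.8 97.9] ang 68.92 medz 64.2
slope [-0.01901112  0.12005179] 0.06426530729661371 [-2.73228636 -2.77775211  7.95353841]
```

Seated: the plate top is at 64.2 mm and level. I release, go up and back off, then do the last checks.

```bash
python3 -m inch '[[0,0,-0.0003,0,0,0,0.68],[0,0,-0.0005,0,0,0,0.6],[0,0,-0.0005,0,0,0,0.5],[0,0,-0.0005,0,0,0,0.4],[0,0,-0.0005,0,0,0,0.4],[0,0,-0.004,0,0,0,0.4],[0,0,-0.012,0,0,0,0.4],[0,0,-0.03,0,0,0,0.4],[0,0,-0.055,0,0,0,0.4],[0,0,-0.085,0,0,0,0.4],[0,0,-0.11,0,0,0,0.4],[0,0,-0.12,0,0,0,0.4]]'
python3 - <<'E'
from h import *
def sl(l): print("slope",np.round(np.degrees(np.linalg.lstsq(np.c_[l[:,:2]-l[:,:2].mean(0),np.ones(len(l))],l[:,2],rcond=None)[0][:2]),2))
img,P=cloud("wrist"); sl(near(P,[.4668,.3793],.068,.06,.069)); near(P,[.4668,.3793],.03,.085,.1); print(pose()[0]["wrist_force"])
ims=[]
for f in("scene","side"):
    i,P=cloud(f); Q0=np.load(f+"0.npz")["P"]; ims.append(i); print(f)
    Q=P.copy(); Q[np.hypot(Q[...,0]-.5375,Q[...,1]+.275)<.042]=np.nan
    sl(near(Q,[.507,-.372],.087,.068,.08))
    sl(near(P,[.4668,.3793],.068,.058,.07))
    for nm,c,r,a,b in(("jar",[.659,.019],.045,.06,.08),("rack",[.553,-.074],.055,.05,.13),("bottle",[.5375,-.275],.05,.05,.2)):
        print(nm); near(Q0,c,r,a,b); near(P,c,r,a,b)
save("f",np.hstack([cv2.resize(x,(400,250)) for x in ims]))
E
```

```text
time: 20.38
ee_pos: [0.4676, 0.3813, 0.1938]
tcp_rot: [-179.8, 0.3, -111.5]
wrist_force: [0.9, 1.1, -0.2]
opening: 0.0515
6331 centre [466.2 379.2] size [76.3 98.3] ang 69.05 medz 64.1
slope [-0.08 -0.01]
699 centre [466.3 378.8] size [23.8 23.7] ang 68.76 medz 92.0
[-0.76530069 -0.03416829  1.33440001]
scene
1382 centre [ 506.2 -373.7] size [100.7 137.4] ang 68.75 medz 73.6
slope [ 0.34 -0.56]
314 centre [466.3 376.6] size [ 79.  104.7] ang 69.34 medz 62.5
slope [-0.18  0.06]
jar
258 centre [659.4  18.4] size [51.7 53.3] ang 66.91 medz 69.8
259 centre [657.8  20. ] size [51.4 55.5] ang 44.16 medz 69.9
rack
758 centre [552.9 -74.4] size [65.2 63.1] ang 1.58 medz 87.3
753 centre [552.9 -75. ] size [66.9 60.3] ang 4.99 medz 87.5
bottle
1147 centre [ 544.5 -280.7] size [61.1 54.3] ang 47.27 medz 120.1
1158 centre [ 547.5 -279.8] size [64.6 51.1] ang 75.65 medz 120.4
side
2472 centre [ 506.9 -372.6] size [100.4 134.4] ang 68.29 medz 74.7
slope [-0.14 -0.33]
455 centre [464.6 378.2] size [79.8 97.1] ang 69.35 medz 62.7
slope [ 0.01 -0.22]
jar
230 centre [658.1  19.3] size [53.  51.2] ang 24.86 medz 70.8
230 centre [658.2  19.1] size [52.9 51. ] ang 23.23 medz 71.0
rack
709 centre [553.3 -74.5] size [62.7 61.6] ang 3.64 medz 94.5
708 centre [553.  -74.2] size [60.9 62.6] ang 2.98 medz 94.4
bottle
1198 centre [ 532.4 -278.2] size [58. 65.] ang 31.28 medz 127.6
1193 centre [ 532.  -278.4] size [59.6 65.2] ang 29.13 medz 127.6
```

View pics/f.png

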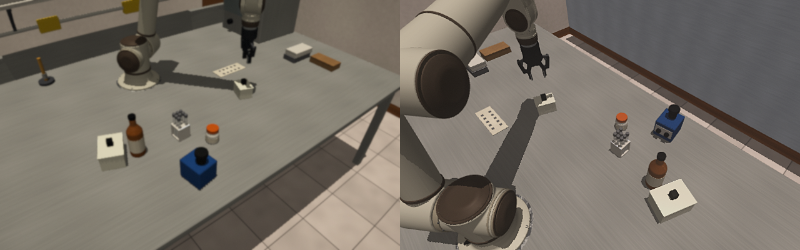

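Both dishes are covered, the arm is clear, and everything else is where it was.

```bash
python3 -c "
from h import *
print(order.job_done())"
```

```text
the job is handed in; nothing more can be done
None
```

Both dishes are covered with their own lids, and I handed the job in at about 20.5 s of the 67 s allowed. I moved the large lid by its knob from the small dish to the large one, then put the small lid on the small dish. Each was lowered slowly until it touched lightly (under about 10 N), then released.

- **Large lid:** The plate top is at 74.2 mm, where 74 mm is fully seated. From the wrist camera the tilt is 0.2° or less, and the lid centre is within about 1 mm of the dish.
- **Small lid:** The plate top is at 64.1 mm, where 64 mm is fully seated. The tilt is under 0.1°, and the centre is within about 1 mm of where I measured the dish before placing it.
- **Disagreement between cameras:** The fixed cameras gave noisier figures: slopes up to about 0.6°, the small lid's height 1.5 mm lower, and centre offsets of up to 3 mm. They see the lids from farther away and catch some edge points, so I relied on the wrist camera.
- **Jar, rack and bottle:** The side camera shows them within 0.5 mm of where they started. The scene camera's differences (up to 3 mm, bottle) are comparable to its scatter.
- **Mixer:** I only checked it by eye in the last picture. The robot did not come near it.

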